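# Couple a shaker platform to its drive with the clevis pin

## Task

The shaker's platform was pulled off its drive for cleaning; couple it again. Slide the platform in so that its fork straddles the drive bar, then take the red-knobbed clevis pin out of its keeper and thread it down through the fork and the hole in the bar, which you must find by feel, until the knob sits fully down on the fork. Never force the pin (a few newtons will do, 40 N would damage the drive), and leave the other things on the bench alone.

Things in the scene. Friction and masses are not known exactly. Their poses are not given: they have to be found in the camera images.
- shaker: Reciprocating shaker, fixed on the bench: white box 176 (x) x 345 (y) x 45 mm high, a platform on two guide rods on top. Origin: centre of its underside; x points away from its blue front panel, y along the rods towards the raised white drive housing (85 mm high, at y 87 to 171 mm).
- platform (a joint): Position of the aluminium platform (150 x 150 mm, top 70 mm above the bench, a well plate fixed on its mat), in m: 0 on its rigid stop at the drive end, growing as it is pulled away along the shaker's -y, up to 0.075. It slides with about 2.5 N of friction and stays where it is left.
- platform_handle (a point): Middle of the platform's bow handle: a round steel bar 10 mm thick and 80 mm long, parallel to the shaker's x, its centre line 105 mm above the bench and 35 mm above the platform; the nearest part, the well plate (top 90 mm high), is 38 mm away. Axes as the shaker's.
- fork_hole (a point): Centre of the fork's upper hole, on the fork's top face, 90 mm above the bench; moves with the platform; axes as the shaker's. Fork: two level aluminium knuckles 38 mm wide (x), 10 mm thick, with a 14 mm gap between, each with an upright 12 mm hole on the same axis. It extends 14 mm beyond the hole towards the housing.
- drive_slot (a point): Middle of the slot in the drive housing, 73 mm up, from which the flat steel drive bar (26 wide, 10 thick) points to the shaker's -y into the fork's gap, 2 mm under the upper knuckle. 22 mm from its end it has an upright 11 mm hole. The drive is locked at a random point: this hole and the fork's agree at a platform position of 4 to 28 mm, not measured; at 0 the bar blocks the fork's hole.
- pin_knob (a point): Grip point of the loose clevis pin, on the axis of its red knob: 16 mm thick there, 40 mm long; the point is 24 mm above the knob's lower face (the shoulder, 20 mm across), 16 mm below its top. z points up the pin. Mass about 0.06 kg. At the start it stands in the keeper, a metal block beside the housing (top 87 mm above the bench), in a 12 mm hole.
- pin_shoulder (a point): Lower face of the pin's knob, on the axis, where the steel shank begins; it sits on the fork's top face when the pin is home. The shank is 10 mm thick and 40 mm long.
- pin_tip (a point): Lower end of the pin's shank on its axis, 40 mm below the shoulder; its edge is only lightly broken (1 mm high, 9 mm across at the very end).
- bottle: White reagent bottle with a blue cap, 68 mm wide, 120 mm high, behind the shaker; to be left alone. Origin at the centre of its underside.
- petri: Ochre petri dish, 90 mm across, 15 mm high, right of the shaker (of the two dishes there the one nearer the robot); to be left alone. Origin at the centre of its underside.

How it is judged:
On the way, in this order (a step that is already met when the one before it is completed fails the run):
1. the platform is slid in so that its fork straddles the drive bar (value of joint platform below 0.0295 m), for 0.2 s.
2. the pin is started in the fork's upper hole (horizontal distance between pin_tip and fork_hole below 0.004 m and z of pin_tip in the frame of fork_hole below -0.005 m), for 0.1 s.
At the end, for the whole second after the job is handed in: the pin stands upright (within 0.1 rad) through fork and drive bar, its shoulder down on the fork within 3 mm and within 3 mm of the hole's axis, at rest, with the platform coupled 0 to 29.5 mm from its stop (z of pin_shoulder in the frame of fork_hole below 0.003 m and horizontal distance between pin_shoulder and fork_hole below 0.003 m and angle between pin_knob's own z axis and vertical below 0.1 rad and value of joint platform below 0.0295 m and linear speed of pin below 0.01 m/s); the robot touches nothing.
It fails at once if the pin is pressed against the shaker (fork, drive bar or keeper) with more than 40 N (contact force between pin and shaker above 40 N).
It fails at once if the reagent bottle or the petri dish is shifted by more than 20 mm (distance of any of bottle, petri from where it was at the start of the episode above 0.02 m).
It also fails if it takes over 61 s, if anything falls off the work surface, if the arm or the gripper's body presses on something with over 40 N, if the wrist force passes 120 N, or if a joint passes its speed limit or range.

## Robot

A 6-joint arm with a two-finger parallel gripper is mounted at the origin on a cart in front of the work surface, level with it; the furniture and walls round the work are solid. World frame = base frame: x ahead of the robot, y to its left, z up, the work surface at z = 0. Lengths are in m, angles in rad, forces in N, time in s.
With the tool pointing down it reaches from about 0.375 to 0.825 m from the base axis. Payload 5.5 kg.
Tool frame: the origin (TCP) lies between the finger pads; the fingertips stand 22 mm ahead of it and the grasp point (between the pads) lies 3 mm ahead of it; z points along the fingers, x is the direction in which the jaws open and shut, and the axes are right-handed (so a half turn about z gives the same grasp; the last joint's range is limited). The gripper opens to 85 mm and grips with 20 to 120 N. Pads are 22 mm wide; open, the fingers measure 114 mm over their backs; the gripper's body (76 mm by 85 mm) begins 54 mm behind the grasp point. The pads swing forward as they close: fully open they stand 13 mm farther back than shut.
Start: joints at [-1.114, 0.314, -0.047, 1.21, 0, 1.571], TCP at [0.265, -0.538, 0.253] pointing down, gripper open.
Joint ranges: [-2.67, 2.67], [-0.69, 1.73], [-1.03, 1.25], [-2.08, 2.16], [-1.42, 1.45], [-3.14, 3.14]. Speed limits (rad/s): [2.39, 2.39, 3.01, 3.14, 3.14, 3.14].

## Interface

Orientations are given as a rotation vector (axis times angle).
In Python, from plant import r gives the robot as it stands.
- The arm moves only by the tool jog_arm, never from a script. Its argument "rows" is a list of rows, each a list of 5 numbers: the shift along the world's x, y, z in m, then the turn about the world's z in degrees, then the opening, from 0 (shut) to 1 (fully open). In form: [[dx, dy, dz, twist, claw], ...]. A call has 1 to 8 rows; each row is the pose to reach, as a shift and turn from the pose measured when the call began; what a row does not reach only later rows make up. A row lasts 1/10 s, in which the tool goes at most 50 mm and 8.59 degrees, less where a joint would pass 70% of its speed; a pose out of reach is approached as far as the arm can. A call with a gripper value outside its range is refused whole. The fingers move at their own pace and stop on an object; "grip_force" is the grip in N (left out, the last holds). Time passes only in rows, so rows that repeat a pose let the fingers close. It gives the time, the measured TCP pose, the force and the opening at its end, in the units of the state.
- r.get_obs(): the state, without advancing time (a new reading comes with each control period).
- r.capture(name): name is "scene" or "top"; returns a dict with "image" (400x640x3 uint8, red, green, blue), "vfov" (degrees; the focal length in pixels is half the picture's height over the tangent of half this angle, whatever the lens; pixels are square), "cx", "cy" (the principal point, pixels), "rvec" (rotation vector, rad) and "tvec" (3), from world to camera coordinates, as OpenCV has them. Camera axes: x right, y down, z forward; pixel columns grow to the right and rows downward; lengths in m; the calibration is good to about 2 mm. A picture is of the moment at which its call begins. There is no depth.
- r.job_done(): hands the job in, once; it reports no verdict.
The state is a dict: "clock": time; "joint_pos": joint angles; "qvel": joint speeds; "joint_efforts": joint torques, N m; "eef_pos": TCP position; "orientation": TCP orientation; "contact_force": force on the tool from outside, world axes, zero at the start; "ft_torque": the same for the moment, N m; "finger_gap": finger opening in m.
Only numpy, scipy, OpenCV 4.12 (cv2) and the standard library are available. Lean on these libraries where they do the work, as an engineer would, in place of code of your own. Each camera call takes 0.05 s, during which the arm holds its last target.

## Working session

There is one attempt and no reset: what is moved stays moved. The work goes in short steps, Python scripts to look and compute and a tool call to move; the robot and the scene stay as the last step left them, time stands still between calls to the robot, and variables do not carry over. Pictures are saved under pics/ and viewed, and the job is handed in when it is done.

Besides the shell and the picture viewer there is one more tool, called after "Request:" as a command line: name --pt "numbers of a row" for each row, then --argument value for the rest. jog_arm: Moves the arm, as the interface text tells. Its arguments: {"type":"object","properties":{"rows":{"type":"array","items":{"type":"array","items":{"type":"number"}}},"grip_force":{"type":"number"}},"required":["rows"]}

```bash
ls; mkdir -p pics
python3 - <<'E'
from plant import r
import cv2,pickle
o=r.get_obs();print(o)
for n in("scene","top"):
    c=r.capture(n);cv2.imwrite(f"pics/{n}0.png",c["image"][:,:,::-1]);pickle.dump(c,open(f"{n}0.pkl","wb"))
    print({k:v for k,v in c.items() if k!="image"})
E
```

```text
pics
{'clock': 0.0, 'joint_pos': array([-1.11398181e+00,  3.14212583e-01, -4.80561100e-02,  1.21018896e+00,
        1.79199061e-05,  1.57080391e+00]), 'qvel': array([0.00022937, 0.00075881, 0.00027215, 0.00024041, 0.00060792,
       0.00103662]), 'joint_efforts': array([-7.73158331e-05, -5.39596438e+01,  3.39745545e+01,  1.94872753e-02,
        3.11848462e-04,  6.46724168e-07]), 'eef_pos': array([ 0.26442849, -0.53800406,  0.25245265]), 'orientation': array([-2.66597451e+00,  1.66029113e+00,  2.19966366e-03]), 'contact_force': array([-0.37837957, -0.44091926,  0.21318783]), 'ft_torque': array([-0.01174276,  0.00449444,  0.03183793]), 'finger_gap': 0.08530784042858652}
{'vfov': 46.005211574864575, 'cx': 317.6131134906706, 'cy': 200.08129946874678, 'rvec': array([ 1.09149917, -2.1216133 ,  1.21906942]), 'tvec': array([0.26389102, 0.34334219, 0.92409525])}
{'vfov': 53.256245850850284, 'cx': 318.89722043527547, 'cy': 200.9512139283179, 'rvec': array([ 2.14438373, -2.09867073,  0.19212315]), 'tvec': array([-0.11243568,  0.5967907 ,  1.27712608])}
```

View pics/scene0.png

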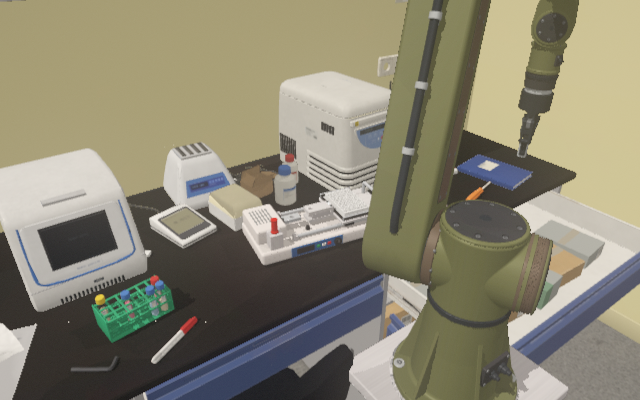

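View pics/top0.png

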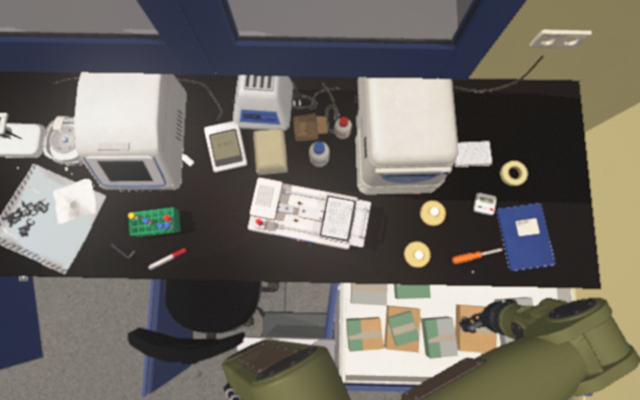

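```bash
cat > h.py <<'E'
import numpy as np,cv2,pickle
def K(c):
    h,w=c["image"].shape[:2];f=h/2/np.tan(np.radians(c["vfov"])/2)
    return np.array([[f,0,c["cx"]],[0,f,c["cy"]],[0,0,1.]])
def px2w(c,uv,z):
    R=cv2.Rodrigues(c["rvec"])[0];C=-R.T@c["tvec"]
    d=R.T@np.linalg.inv(K(c))@np.array([uv[0],uv[1],1.]);return C+d*(z-C[2])/d[2]
def w2px(c,P):
    return cv2.projectPoints(np.array(P,float).reshape(-1,3),c["rvec"],c["tvec"],K(c),None)[0].reshape(-1,2)
def crop(c,x0,y0,w,h,s,fn):
    im=c["image"][y0:y0+h,x0:x0+w,::-1]
    im=cv2.resize(im,None,fx=s,fy=s,interpolation=cv2.INTER_CUBIC)
    for i in range(0,w,10):
        cv2.putText(im,str(x0+i),(i*s,8),0,.3,(0,255,255),1);cv2.line(im,(i*s,10),(i*s,14),(0,255,255),1)
    for i in range(10,h,10):
        cv2.putText(im,str(y0+i),(0,i*s+3),0,.3,(0,255,255),1);cv2.line(im,(20,i*s),(24,i*s),(0,255,255),1)
    cv2.imwrite(fn,im)
E
python3 - <<'E'
from h import *
c=pickle.load(open("top0.pkl","rb"));crop(c,240,170,140,85,5,"pics/t0c.png")
R=cv2.Rodrigues(c["rvec"])[0];print(-R.T@c["tvec"])
c=pickle.load(open("scene0.pkl","rb"));crop(c,235,180,140,85,5,"pics/s0c.png")
R=cv2.Rodrigues(c["rvec"])[0];print(-R.T@c["tvec"])
E
```

```text
[ 0.35299141 -0.10911743  1.36504301]
[-0.35752267  0.57723685  0.76187238]
```

View pics/t0c.png

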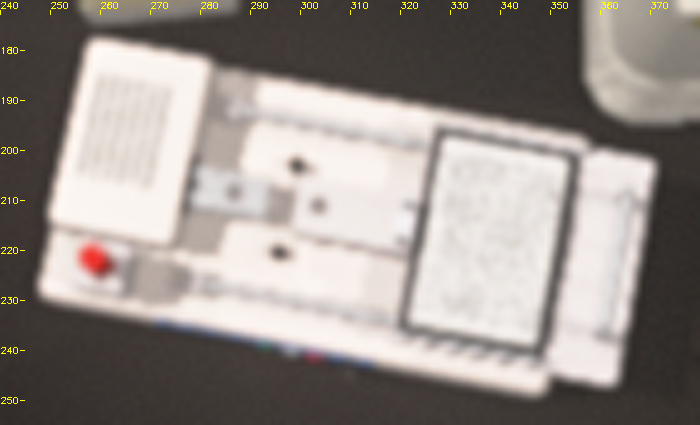

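View pics/s0c.png

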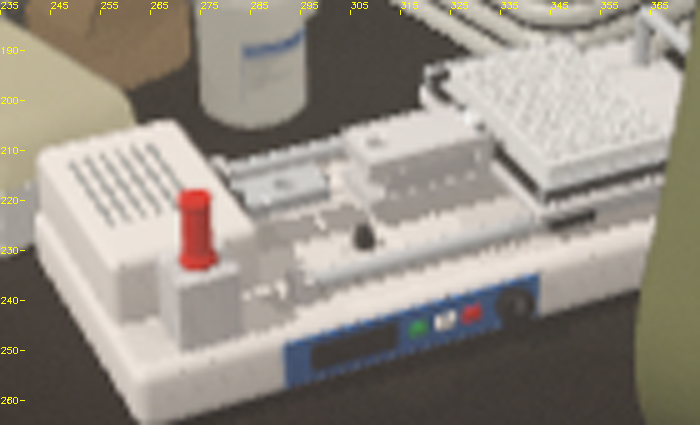

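Run:
```python
from h import *
from scipy.optimize import least_squares
c=pickle.load(open("top0.pkl","rb"));s=pickle.load(open("scene0.pkl","rb"))
T=lambda u,v:(240+u/5-.4,170+v/5-.4)
S=lambda u,v:(235+u/5-.4,180+v/5-.4)
# shaker pose fit: local points
hw=.088;hl=.1725
obs=[(c,T(90,38),(hw,.171,.085)),(c,T(213,60),(hw,.087,.085)),(c,T(40,292),(-hw,hl,.045)),(c,T(547,396),(-hw,-hl,.045)),
 (s,S(145,420),(-hw,hl,.0))]
def w(p,l):
    a=p[2];return np.array([p[0]+np.cos(a)*l[0]-np.sin(a)*l[1],p[1]+np.sin(a)*l[0]+np.cos(a)*l[1],l[2]])
f=lambda p:np.concatenate([w2px(o[0],w(p,o[2]))[0]-o[1] for o in obs])
q=least_squares(f,[.5,0,0]);p=q.x;print(p,np.degrees(p[2]));print(q.fun.reshape(-1,2).round(1))
def loc(P):
    a=p[2];d=P[:2]-p[:2];return np.array([np.cos(a)*d[0]+np.sin(a)*d[1],-np.sin(a)*d[0]+np.cos(a)*d[1]])
for n,cc,uv,z in [("barhole",c,T(233,190),.078),("barend",c,T(266,197),.078),("fork",c,T(318,205),.09),("forkend",c,T(293,197),.09),("h1",c,T(630,195),.105),("h2",c,T(608,338),.105),
 ("fork s",s,S(374,142),.09),("barhole s",s,S(282,184),.078),("knobtop",c,T(93,257),.127),("knob top s",s,S(195,194),.127),("shoulder s",s,S(199,262),.087)]:
    P=px2w(cc,uv,z);print(n,P.round(4),loc(P).round(4))
```

```text
[ 0.55972036 -0.05025001 -0.17887568] -10.248821682148643
[[ 0.7 -2.2]
 [ 0.9 -1.7]
 [ 0.1  0.2]
 [ 0.7  0.2]
 [ 0.1  5.4]]
barhole [0.5704 0.0068 0.078 ] [0.0004 0.0581]
barend [ 0.5662 -0.0149  0.078 ] [0.0001 0.0359]
fork [ 0.5597 -0.0497  0.09  ] [-0.0001  0.0006]
forkend [ 0.5646 -0.0333  0.09  ] [0.0018 0.0175]
h1 [ 0.568  -0.2499  0.105 ] [ 0.0437 -0.195 ]
h2 [ 0.4761 -0.2361  0.105 ] [-0.0492 -0.1977]
fork s [ 0.5617 -0.0488  0.09  ] [0.0017 0.0018]
barhole s [0.571  0.0059 0.078 ] [0.0011 0.0573]
knobtop [0.5178 0.0885 0.127 ] [-0.066  0.129]
knob top s [0.522  0.0875 0.127 ] [-0.0616  0.1288]
shoulder s [0.5204 0.0883 0.087 ] [-0.0633  0.1294]
```

Request:
jog_arm --pt "0.03 0.035 0 -5 0.4" --pt "0.06 0.07 0 -10 0.4" --pt "0.09 0.105 0 -15 0.4" --pt "0.12 0.14 0 -20 0.4" --pt "0.15 0.175 0 -25 0.4" --pt "0.18 0.21 -0.01 -30 0.4" --pt "0.21 0.245 -0.02 -36.5 0.4" --pt "0.24 0.28 -0.03 -36.5 0.4" --grip_force 40

```text
clock: 0.9
eef_pos: [0.5052, -0.2563, 0.222]
orientation: [-2.009, 2.414, 0.002]
contact_force: [1.3, -0.2, -0.2]
finger_gap: 0.0338
```

```bash
cat > st.py <<'E'
from plant import r
import numpy as np,cv2
o=r.get_obs();R=cv2.Rodrigues(o["orientation"])[0]
print(o["clock"],o["eef_pos"].round(4),"F",o["contact_force"].round(2),"xyaw",np.degrees(np.arctan2(R[1,0],R[0,0])).round(2),"z",R[:,2].round(3),"gap",round(o["finger_gap"],4),"q",o["joint_pos"].round(2))
E
python3 st.py
```

```text
0.9 [ 0.5052 -0.2563  0.222 ] F [ 1.26 -0.2  -0.23] xyaw -100.47 z [ 0.     0.002 -1.   ] gap 0.0338 q [-0.47  0.27 -0.18  1.12  0.    2.85]
```

Request:
jog_arm --pt "0.017 0.013 -0.03 0.2 0.4" --pt "0.017 0.013 -0.07 0.2 0.4" --pt "0.017 0.013 -0.1 0.2 0.4" --pt "0.017 0.013 -0.114 0.2 0.4" --pt "0.017 0.013 -0.114 0.2 0.0" --pt "0.017 0.013 -0.114 0.2 0.0" --pt "0.017 0.013 -0.114 0.2 0.0"

```text
clock: 1.6
eef_pos: [0.5219, -0.2431, 0.1083]
orientation: [-2.013, 2.41, 0.003]
contact_force: [-0.3, 2.5, -9.7]
finger_gap: 0.0087
```

```bash
python3 st.py
```

```text
1.6 [ 0.5219 -0.2431  0.1083] F [-0.3   2.53 -9.68] xyaw -100.28 z [-0.     0.002 -1.   ] gap 0.0087 q [-0.44  0.37 -0.32  0.89  0.    2.88]
```

Request:
jog_arm --pt "0.0018 0.0098 0 0 0.0" --pt "0.0036 0.0197 0 0 0.0" --pt "0.0053 0.0295 0 0 0.0" --pt "0.0071 0.0394 0 0 0.0" --pt "0.0089 0.0492 0 0 0.0" --pt "0.0101 0.0561 0 0 0.0" --pt "0.0101 0.0561 0 0 0.0" --pt "0.0101 0.0561 0 0 0.0"

```text
clock: 2.4
eef_pos: [0.5319, -0.1856, 0.1083]
orientation: [-2.013, 2.408, 0.006]
contact_force: [-1.9, 2.1, -9.2]
finger_gap: 0.0084
```

```bash
python3 st.py
python3 - <<'E'
from plant import r
from h import *
c=r.capture("scene");pickle.dump(c,open("s1.pkl","wb"));crop(c,235,180,140,85,5,"pics/s1c.png")
c=r.capture("top");pickle.dump(c,open("t1.pkl","wb"));crop(c,240,170,140,85,5,"pics/t1c.png")
E
```

```text
2.4 [ 0.5319 -0.1856  0.1083] F [-1.92  2.1  -9.24] xyaw -100.21 z [-0.001  0.005 -1.   ] gap 0.0084 q [-0.34  0.35 -0.35  0.88  0.    2.98]
```

View pics/s1c.png

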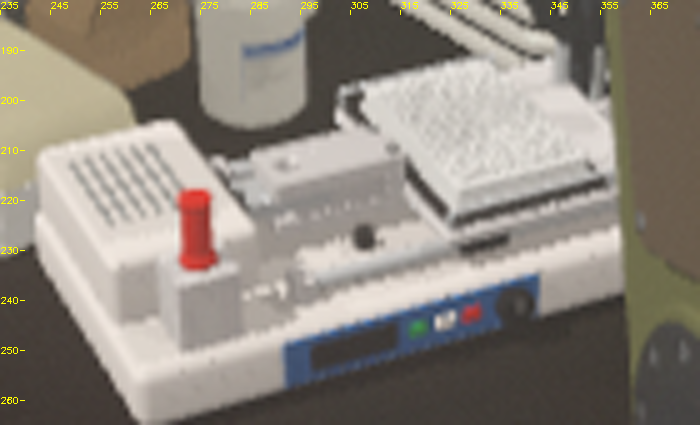

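View pics/t1c.png

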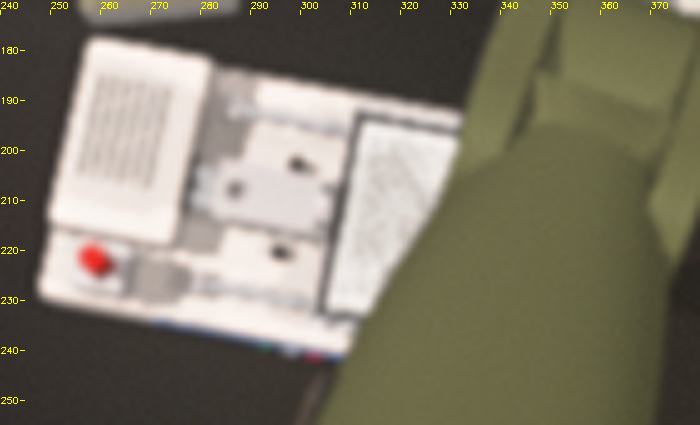

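Run:
```python
from h import *
p=[0.55972036,-0.05025001,-0.17887568]
def loc(P):
    a=p[2];d=P[:2]-p[:2];return np.array([np.cos(a)*d[0]+np.sin(a)*d[1],-np.sin(a)*d[0]+np.cos(a)*d[1]])
t0=pickle.load(open("top0.pkl","rb"));t1=pickle.load(open("t1.pkl","rb"));s0=pickle.load(open("scene0.pkl","rb"));s1=pickle.load(open("s1.pkl","rb"))
for n,c,w in [("bar0",t0,(282,204,10,9)),("fork0",t0,(299,207,10,9)),("fork1",t1,(282,203,10,9)),("bar0s",s0,(286,213,12,8)),("fork0s",s0,(304,205,12,7)),("fork1s",s1,(286,209,12,7))]:
    x,y,W,H=w;g=c["image"][y:y+H,x:x+W].astype(float).mean(2)
    d=np.clip(np.percentile(g,60)-12-g,0,None);yy,xx=np.mgrid[y:y+H,x:x+W]
    # keep central connected
    m=(d>0).astype(np.uint8);k,l,st,ce=cv2.connectedComponentsWithStats(m)
    b=max(range(1,k),key=lambda i:d[l==i].sum()-3*np.hypot(*(ce[i]-[W/2,H/2])));d=d*(l==b)
    uv=(np.sum(d*xx)/d.sum(),np.sum(d*yy)/d.sum());P=px2w(c,uv,.078 if "bar" in n else .09)
    print(n,np.round(uv,2),P.round(4),loc(P).round(4));
    print(g.astype(int)) if n in("fork1s","fork1","bar0") else 0
```

```text
bar0 [286.36 207.97] [0.5692 0.0062 0.078 ] [-0.0007  0.0573]
[[209 200 197 199 197 195 212 230 238 239]
 [218 214 213 212 209 206 215 224 229 230]
 [221 220 217 209 196 198 207 217 222 222]
 [221 220 212 191 172 174 195 214 218 219]
 [220 219 209 181 158 163 190 212 220 220]
 [223 221 212 191 171 176 199 216 221 222]
 [218 216 216 207 195 200 211 220 222 221]
 [192 199 203 205 205 208 210 215 218 219]
 [171 177 180 182 186 189 192 197 203 207]]
fork0 [303.22 210.65] [ 0.5596 -0.0498  0.09  ] [-0.0003  0.0005]
fork1 [286.61 207.5 ] [0.5687 0.0044 0.09  ] [-0.0008  0.0554]
[[171 183 204 217 219 220 222 223 225 225]
 [188 194 209 219 223 221 221 222 222 221]
 [197 205 215 215 210 206 212 217 221 220]
 [203 213 213 199 176 171 188 207 218 221]
 [205 215 210 179 145 141 169 199 215 220]
 [206 214 207 176 144 145 175 203 217 221]
 [212 217 213 194 173 173 195 213 220 222]
 [213 221 221 213 205 204 213 220 223 222]
 [204 219 223 223 220 220 221 223 223 222]]
bar0s [294.13 219.53] [0.5527 0.0076 0.078 ] [-0.0172  0.0557]
fork0s [305.05 205.1 ] [ 0.5816 -0.0478  0.09  ] [0.0211 0.0063]
fork1s [287.59 209.12] [0.5918 0.0032 0.09  ] [0.022  0.0584]
[[104 107 131 157 164 173 187 202 204 203 203 208]
 [172 174 186 203 204 204 204 207 204 204 204 211]
 [203 203 203 204 200 193 199 220 212 205 205 204]
 [199 204 204 194 177 163 184 213 204 204 204 204]
 [191 200 204 191 169 155 170 187 186 202 204 204]
 [187 194 200 204 196 185 186 198 204 205 204 204]
 [188 190 194 202 204 205 204 204 200 195 190 186]]
```

Request:
jog_arm --pt "0 0 0 0 0.4" --pt "0 0 0 0 0.4" --pt "0 0 0.04 0 0.4" --pt "0 0 0.09 0 0.45" --pt "-0.002 0.048 0.1 8.5 0.5" --pt "-0.004 0.096 0.1 17 0.5" --pt "-0.006 0.144 0.1 25.5 0.5" --pt "-0.008 0.192 0.1 34 0.5"

```text
clock: 3.3
eef_pos: [0.5253, 0.0067, 0.2103]
orientation: [-2.632, 1.709, -0.001]
contact_force: [1.4, -0.1, 0.4]
finger_gap: 0.0423
```

```bash
python3 st.py
```

```text
3.3 [0.5253 0.0067 0.2103] F [ 1.44 -0.13  0.38] xyaw -65.99 z [ 0.002  0.003 -1.   ] gap 0.0423 q [ 0.01  0.19 -0.3   1.07  0.    2.73]
```

Request:
jog_arm --pt "-0.003 0.045 0 6 0.5" --pt "-0.005 0.075 -0.02 10 0.5" --pt "-0.005 0.081 -0.04 10 0.5" --pt "-0.005 0.081 -0.04 10 0.5"

```text
clock: 3.7
eef_pos: [0.5199, 0.0887, 0.1695]
orientation: [-2.773, 1.471, 0.0]
contact_force: [-0.6, -1.4, 0.2]
finger_gap: 0.0427
```

```bash
python3 st.py
python3 - <<'E'
from plant import r
from h import *
c=r.capture("scene");pickle.dump(c,open("s2.pkl","wb"));crop(c,235,150,140,105,5,"pics/s2c.png")
c=r.capture("top");pickle.dump(c,open("t2.pkl","wb"));crop(c,240,170,140,85,5,"pics/t2c.png")
E
```

```text
3.7 [0.5199 0.0887 0.1695] F [-0.61 -1.36  0.21] xyaw -55.88 z [ 0.001  0.003 -1.   ] gap 0.0427 q [ 0.17  0.23 -0.36  0.98  0.    2.71]
```

View pics/s2c.png

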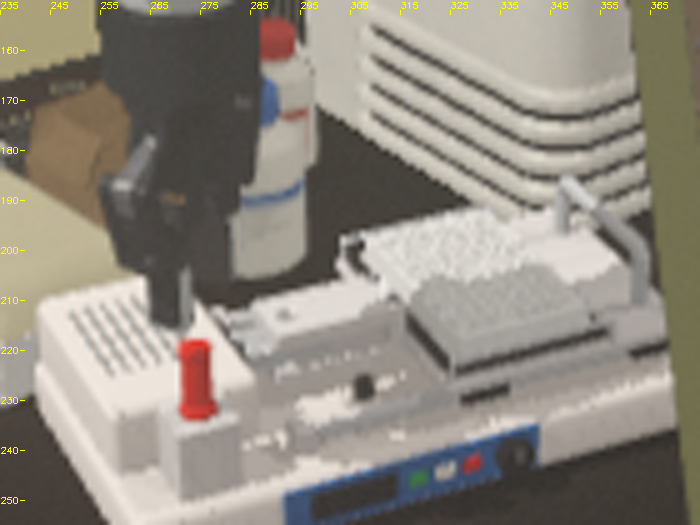

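View pics/t2c.png

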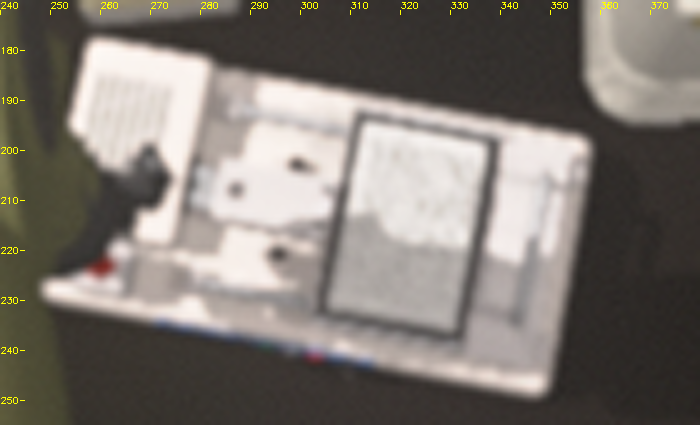

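Run:
```python
from h import *
s=pickle.load(open("s2.pkl","rb"));t=pickle.load(open("t2.pkl","rb"))
b=np.array([.5199,.0887,.1695]);d=np.array([np.cos(np.radians(-55.9)),np.sin(np.radians(-55.9)),0])
for P in (b+[0,0,-.018]+0.021*d,b+[0,0,-.018]+.036*d,b+[0,0,-.018]-.021*d,[.52,.088,.127],[.52,.088,.087]):
    a=w2px(s,P)[0];e=w2px(t,P)[0];print((a-[235,150]+.4)*5,(e-[240,170]+.4)*5)
```

```text
[210.38067808 284.48067699] [115.90567682 229.75841978]
[222.73327683 270.25234875] [136.70081263 216.67620844]
[174.40833589 325.91538251] [ 57.41442991 266.55523903]
[196.1643794 346.0314657] [ 93.93044557 253.45950725]
[199.97361305 412.1961497 ] [103.36073591 261.95171978]
```

Request:
jog_arm --pt "0 0 -0.03 0 0.5" --pt "0 0 -0.05 0 0.5" --pt "0 0 -0.0555 0 0.5" --pt "0 0 -0.0555 0 0.3" --pt "0 0 -0.0555 0 0.15" --pt "0 0 -0.0555 0 0.1" --pt "0 0 -0.0555 0 0.1" --pt "0 0 -0.0555 0 0.1" --grip_force 40

```text
clock: 4.6
eef_pos: [0.5204, 0.0896, 0.1176]
orientation: [-2.767, 1.47, 0.003]
contact_force: [-6.5, 7.4, 5.2]
finger_gap: 0.015
```

```bash
python3 st.py
```

```text
4.6 [0.5204 0.0896 0.1176] F [-6.54  7.4   5.21] xyaw -55.96 z [ 0.002  0.009 -1.   ] gap 0.015 q [ 0.17  0.27 -0.43  0.87  0.01  2.71]
```

Request:
jog_arm --pt "-0.0005 0.0007 0 0 0.1" --pt "-0.0005 0.0007 0 0 0.1" --pt "-0.0005 0.0007 0 0 0.1" --grip_force 60

```text
clock: 4.9
eef_pos: [0.5204, 0.0903, 0.1185]
orientation: [-2.766, 1.47, 0.002]
contact_force: [-1.0, 0.9, 0.4]
finger_gap: 0.0145
```

```bash
python3 st.py
```

```text
4.9 [0.5204 0.0903 0.1185] F [-1.01  0.93  0.4 ] xyaw -55.97 z [ 0.004  0.009 -1.   ] gap 0.0145 q [ 0.17  0.27 -0.43  0.87  0.01  2.71]
```

Request:
jog_arm --pt "0 0 0.01 0 0.1" --pt "0 0 0.02 0 0.1" --pt "0 0 0.035 0 0.1" --pt "0 0 0.05 0 0.1" --pt "0 0 0.055 0 0.1" --pt "0 0 0.055 0 0.1"

```text
clock: 5.5
eef_pos: [0.5215, 0.0903, 0.1749]
orientation: [-2.764, 1.469, -0.002]
contact_force: [-1.2, -0.4, -0.7]
finger_gap: 0.0146
```

```bash
python3 st.py
python3 - <<'E'
from plant import r
from h import *
c=r.capture("scene");pickle.dump(c,open("s3.pkl","wb"));crop(c,235,150,140,105,5,"pics/s3c.png")
E
```

```text
5.5 [0.5215 0.0903 0.1749] F [-1.21 -0.41 -0.71] xyaw -55.98 z [ 0.006  0.009 -1.   ] gap 0.0146 q [ 0.17  0.22 -0.35  0.99  0.01  2.71]
```

View pics/s3c.png

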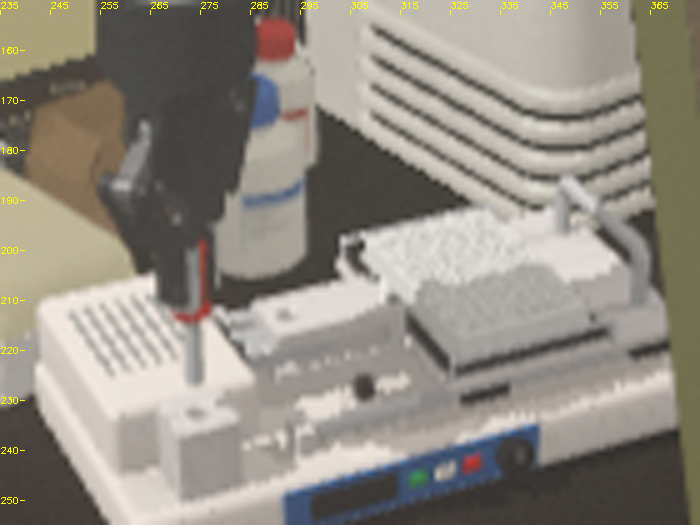

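Run:
```python
from plant import r
from h import *
s=pickle.load(open("s3.pkl","rb"));t=pickle.load(open("t2.pkl","rb"))
im=s["image"][200:240,260:305,::-1];cv2.imwrite("pics/s3z.png",cv2.resize(im,None,fx=16,fy=14,interpolation=cv2.INTER_CUBIC))
S=lambda u,v:(235+u/5-.4,150+v/5-.4)
for n,uv,z in (("K",S(203,411),.087),("F",S(285,315),.09),("tip",S(194,383),.1034)):print(n,px2w(s,uv,z).round(4))
for n,uv,z in (("F",(240+235/5-.4,170+188/5-.4),.09),):print(n,px2w(t,uv,z).round(4))
```

```text
K [0.52   0.0862 0.087 ]
F [0.57   0.0041 0.09  ]
tip [0.5232 0.0887 0.1034]
F [0.5697 0.0045 0.09  ]
```

View pics/s3z.png

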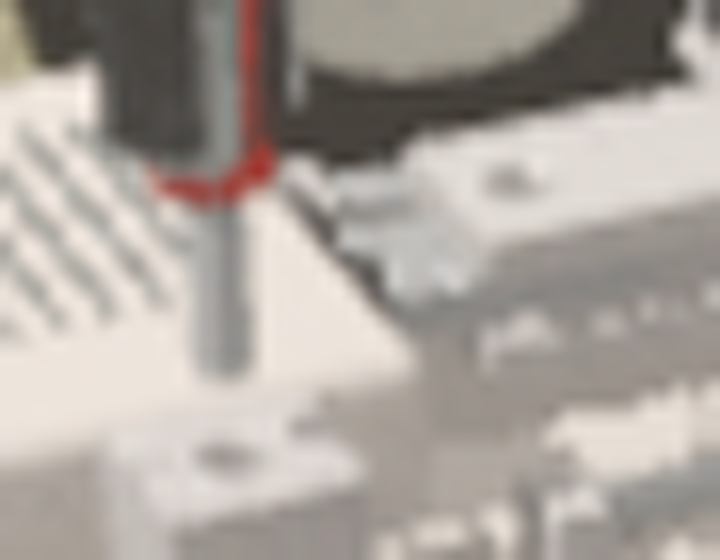

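Run:
```python
from h import *
s=pickle.load(open("s3.pkl","rb"))
for n,uv,z in (("K",(273.6,232.1),.087),("F",(291.3,212.4),.09),("tip",(273.25,226),.1034),("tip",(273.25,226),.1)):print(n,px2w(s,uv,z).round(4))
```

```text
K [0.5212 0.0902 0.087 ]
F [0.5714 0.0043 0.09  ]
tip [0.5242 0.0886 0.1034]
tip [0.5287 0.086  0.1   ]
```

Request:
jog_arm --pt "0.016 -0.028 0 0 0.1" --pt "0.032 -0.056 0 0 0.1" --pt "0.0485 -0.0853 0 0 0.1" --pt "0.0485 -0.0853 -0.006 0 0.1" --pt "0.0485 -0.0853 -0.01 0 0.1" --pt "0.0485 -0.0853 -0.01 0 0.1"

```text
clock: 6.15
eef_pos: [0.5678, 0.0055, 0.1624]
orientation: [-2.766, 1.47, 0.004]
contact_force: [0.0, 0.3, -0.5]
finger_gap: 0.0143
```

```bash
python3 st.py
python3 - <<'E'
from plant import r
from h import *
c=r.capture("scene");pickle.dump(c,open("s4.pkl","wb"))
im=c["image"][180:225,265:315,::-1];cv2.imwrite("pics/s4z.png",cv2.resize(im,None,fx=14,fy=12,interpolation=cv2.INTER_CUBIC))
c=r.capture("top");pickle.dump(c,open("t4.pkl","wb"));crop(c,250,180,80,60,8,"pics/t4c.png")
E
```

```text
6.15 [0.5678 0.0055 0.1624] F [ 0.03  0.33 -0.47] xyaw -55.96 z [ 0.002  0.009 -1.   ] gap 0.0143 q [ 0.    0.3  -0.27  0.99  0.01  2.55]
```

View pics/s4z.png

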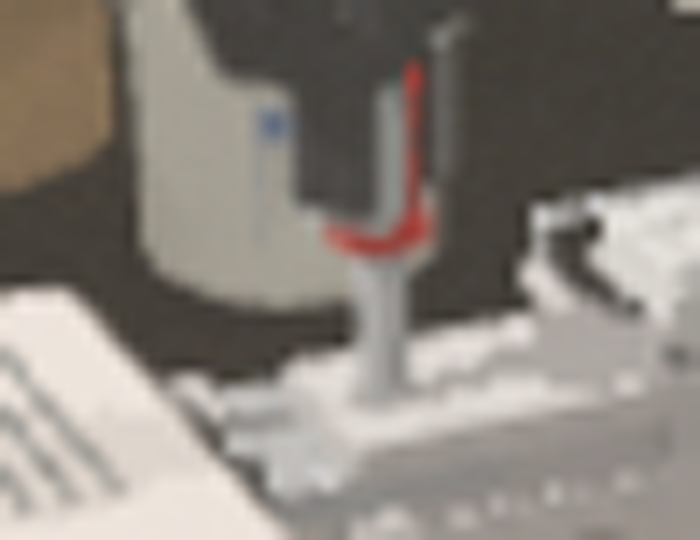

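View pics/t4c.png

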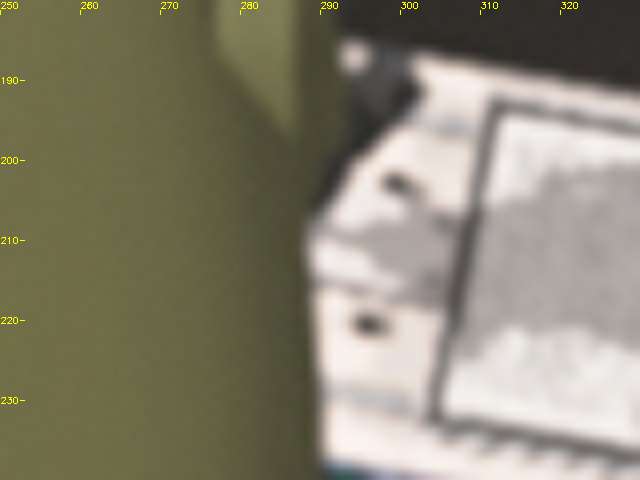

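Request:
jog_arm --pt "0.0015 -0.0005 0.002 0 0.1" --pt "0.0015 -0.0005 0.002 0 0.1"

```text
clock: 6.45
eef_pos: [0.5702, 0.006, 0.166]
orientation: [-2.767, 1.467, 0.001]
contact_force: [0.3, 0.1, -0.1]
finger_gap: 0.0142
```

```bash
python3 st.py
```

```text
6.45 [0.5702 0.006  0.166 ] F [ 0.28  0.06 -0.07] xyaw -55.85 z [ 0.004  0.009 -1.   ] gap 0.0142 q [ 0.01  0.3  -0.26  1.    0.01  2.55]
```

Request:
jog_arm --pt "-0.0003 -0.0012 -0.002 0 0.1" --pt "-0.0003 -0.0012 -0.004 0 0.1" --pt "-0.0003 -0.0012 -0.006 0 0.1" --pt "-0.0003 -0.0012 -0.008 0 0.1"

```text
clock: 6.85
eef_pos: [0.5698, 0.0047, 0.1578]
orientation: [-2.767, 1.467, 0.001]
contact_force: [-0.3, -0.4, -0.5]
finger_gap: 0.014
```

```bash
python3 st.py
```

```text
6.85 [0.5698 0.0047 0.1578] F [-0.28 -0.37 -0.48] xyaw -55.86 z [ 0.004  0.009 -1.   ] gap 0.014 q [ 0.    0.31 -0.28  0.98  0.01  2.55]
```

Request:
jog_arm --pt "0 0 -0.002 0 0.1" --pt "0 0 -0.004 0 0.1" --pt "0 0 -0.0055 0 0.1" --pt "0 0 -0.0055 0 0.1"

```text
clock: 7.25
eef_pos: [0.5696, 0.0047, 0.152]
orientation: [-2.767, 1.467, 0.002]
contact_force: [-0.2, -0.3, -1.0]
finger_gap: 0.0144
```

```bash
python3 st.py
```

```text
7.25 [0.5696 0.0047 0.152 ] F [-0.25 -0.3  -1.02] xyaw -55.86 z [ 0.004  0.009 -1.   ] gap 0.0144 q [ 0.    0.31 -0.28  0.97  0.01  2.55]
```

Tip is inside the fork by about 9.5 mm with no force. On to the bar, slowly.

Request:
jog_arm --pt "0 0 -0.0015 0 0.1" --pt "0 0 -0.003 0 0.1" --pt "0 0 -0.0045 0 0.1"

```text
clock: 7.55
eef_pos: [0.5698, 0.0048, 0.1475]
orientation: [-2.767, 1.467, 0.002]
contact_force: [-0.4, 0.6, -0.6]
finger_gap: 0.0143
```

```bash
python3 st.py
```

```text
7.55 [0.5698 0.0048 0.1475] F [-0.37  0.58 -0.59] xyaw -55.86 z [ 0.004  0.009 -1.   ] gap 0.0143 q [ 0.    0.32 -0.29  0.96  0.01  2.55]
```

Request:
jog_arm --pt "0 0 -0.0015 0 0.1" --pt "0 0 -0.003 0 0.1"

```text
clock: 7.75
eef_pos: [0.5699, 0.005, 0.1445]
orientation: [-2.766, 1.466, 0.002]
contact_force: [0.4, 1.6, 1.0]
finger_gap: 0.0144
```

```bash
python3 st.py;python3 - <<'E'
from plant import r
from h import *
c=r.capture("scene");pickle.dump(c,open("s5.pkl","wb"))
im=c["image"][180:225,265:315,::-1];cv2.imwrite("pics/s5z.png",cv2.resize(im,None,fx=14,fy=12,interpolation=cv2.INTER_CUBIC))
E
```

```text
7.75 [0.5699 0.005  0.1445] F [0.39 1.59 1.03] xyaw -55.85 z [ 0.004  0.01  -1.   ] gap 0.0144 q [ 0.    0.32 -0.29  0.95  0.01  2.55]
```

View pics/s5z.png

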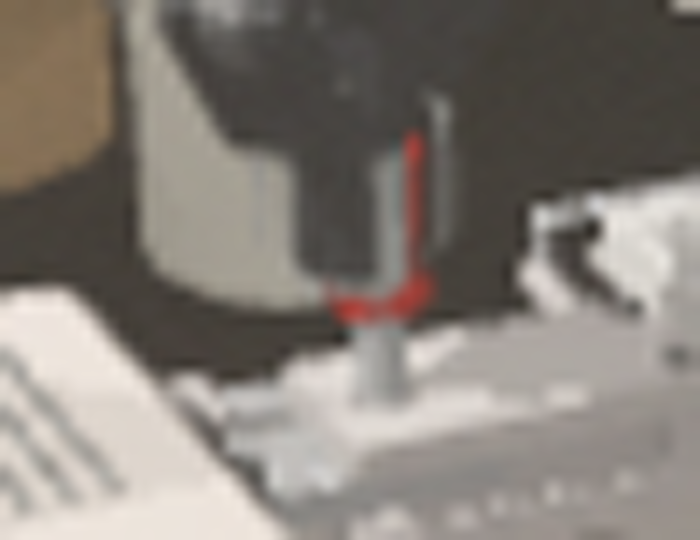

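Request:
jog_arm --pt "0.0001 0.0005 0 0 0.1" --pt "0.0001 0.0005 -0.0015 0 0.1" --pt "0.0001 0.0005 -0.003 0 0.1"

```text
clock: 8.1
eef_pos: [0.5699, 0.0053, 0.1412]
orientation: [-2.767, 1.467, 0.001]
contact_force: [-0.7, -0.8, 0.5]
finger_gap: 0.0144
```

```bash
python3 st.py
```

```text
8.1 [0.5699 0.0053 0.1412] F [-0.71 -0.83  0.49] xyaw -55.86 z [ 0.004  0.009 -1.   ] gap 0.0144 q [ 0.    0.32 -0.3   0.95  0.01  2.55]
```

Request:
jog_arm --pt "0 0.0002 -0.0015 0 0.1" --pt "0 0.0002 -0.003 0 0.1" --pt "0 0.0002 -0.0045 0 0.1"

```text
clock: 8.4
eef_pos: [0.5698, 0.0054, 0.1366]
orientation: [-2.767, 1.467, 0.001]
contact_force: [-0.7, -0.9, 0.8]
finger_gap: 0.0143
```

```bash
python3 st.py
```

```text
8.4 [0.5698 0.0054 0.1366] F [-0.7  -0.91  0.83] xyaw -55.86 z [ 0.004  0.009 -1.   ] gap 0.0143 q [ 0.    0.33 -0.3   0.94  0.01  2.55]
```

Through the bar (tip about 0.065). Continue to the seat, expected at TCP z ≈ 0.1215.

Request:
jog_arm --pt "0 0 -0.0015 0 0.1" --pt "0 0 -0.003 0 0.1" --pt "0 0 -0.0045 0 0.1"

```text
clock: 8.7
eef_pos: [0.5699, 0.0054, 0.1321]
orientation: [-2.767, 1.467, 0.001]
contact_force: [0.2, -1.1, 1.8]
finger_gap: 0.0144
```

Request:
jog_arm --pt "0 0 -0.0015 0 0.1" --pt "0 0 -0.003 0 0.1" --pt "0 0 -0.0045 0 0.1"

```text
clock: 9.0
eef_pos: [0.5699, 0.0055, 0.1275]
orientation: [-2.767, 1.467, 0.001]
contact_force: [-0.9, 0.1, 1.8]
finger_gap: 0.0139
```

```bash
python3 st.py
```

```text
9.0 [0.5699 0.0055 0.1275] F [-0.92  0.14  1.8 ] xyaw -55.86 z [ 0.004  0.009 -1.   ] gap 0.0139 q [ 0.    0.34 -0.32  0.92  0.01  2.55]
```

Request:
jog_arm --pt "0 0 -0.0015 0 0.1" --pt "0 0 -0.003 0 0.1" --pt "0 0 -0.0045 0 0.1"

```text
clock: 9.3
eef_pos: [0.5699, 0.0055, 0.1228]
orientation: [-2.767, 1.467, 0.001]
contact_force: [-0.5, 0.3, 2.3]
finger_gap: 0.0147
```

```bash
python3 st.py
```

```text
9.3 [0.5699 0.0055 0.1228] F [-0.52  0.33  2.34] xyaw -55.85 z [ 0.004  0.01  -1.   ] gap 0.0147 q [ 0.    0.34 -0.32  0.91  0.01  2.55]
```

Request:
jog_arm --pt "0 0 -0.001 0 0.1" --pt "0 0 -0.002 0 0.1"

```text
clock: 9.5
eef_pos: [0.5698, 0.0056, 0.1207]
orientation: [-2.767, 1.467, 0.002]
contact_force: [-0.4, 0.3, 2.1]
finger_gap: 0.0146
```

```bash
python3 st.py;python3 - <<'E'
from plant import r
from h import *
c=r.capture("scene");pickle.dump(c,open("s6.pkl","wb"))
im=c["image"][180:225,265:315,::-1];cv2.imwrite("pics/s6z.png",cv2.resize(im,None,fx=14,fy=12,interpolation=cv2.INTER_CUBIC))
E
```

```text
9.5 [0.5698 0.0056 0.1207] F [-0.44  0.26  2.12] xyaw -55.85 z [ 0.004  0.01  -1.   ] gap 0.0146 q [ 0.    0.34 -0.32  0.9   0.01  2.55]
```

View pics/s6z.png

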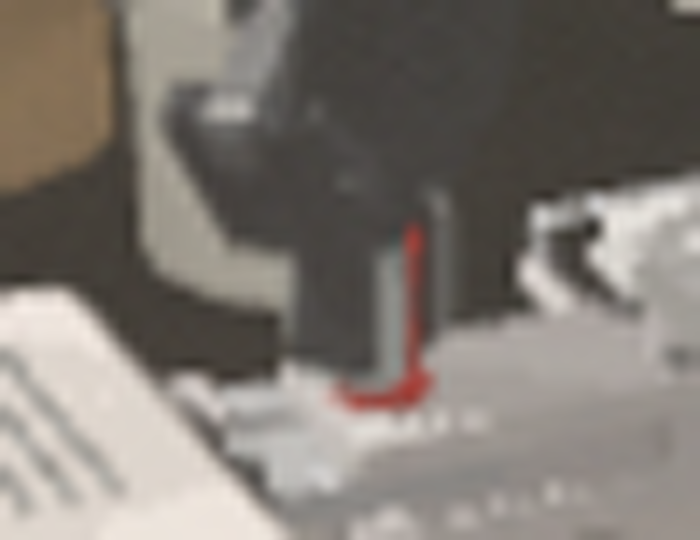

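Request:
jog_arm --pt "0 0 -0.001 0 0.1" --pt "0 0 -0.002 0 0.1"

```text
clock: 9.75
eef_pos: [0.57, 0.0057, 0.1204]
orientation: [-2.766, 1.466, 0.001]
contact_force: [-8.6, -0.4, 22.9]
finger_gap: 0.0143
```

```bash
python3 st.py
```

```text
9.75 [0.57   0.0057 0.1204] F [-8.64 -0.41 22.9 ] xyaw -55.85 z [ 0.005  0.01  -1.   ] gap 0.0143 q [ 0.    0.34 -0.33  0.9   0.01  2.55]
```

Request:
jog_arm --pt "0 0 0 0 0.1" --pt "0 0 0 0 0.25" --pt "0 0 0 0 0.45" --pt "0 0 0 0 0.5"

```text
clock: 10.15
eef_pos: [0.57, 0.0057, 0.1201]
orientation: [-2.766, 1.466, 0.001]
contact_force: [-0.3, 0.1, 0.2]
finger_gap: 0.0425
```

```bash
python3 st.py
```

```text
10.15 [0.57   0.0057 0.1201] F [-0.26  0.05  0.23] xyaw -55.86 z [ 0.005  0.01  -1.   ] gap 0.0425 q [ 0.    0.34 -0.33  0.9   0.01  2.55]
```

Request:
jog_arm --pt "0 0 0.03 0 0.5" --pt "0 0 0.07 0 0.5" --pt "-0.02 0 0.11 0 0.5" --pt "-0.04 0.04 0.15 0 0.5" --pt "-0.07 0.08 0.16 0 0.5" --pt "-0.09 0.13 0.16 0 0.5" --pt "-0.09 0.17 0.16 0 0.5" --pt "-0.09 0.2 0.16 0 0.5"

```text
clock: 10.95
eef_pos: [0.479, 0.2084, 0.2807]
orientation: [-2.766, 1.463, 0.0]
contact_force: [0.7, -0.6, 0.3]
finger_gap: 0.0429
```

```bash
python3 st.py
python3 - <<'E'
from plant import r
from h import *
c=r.capture("scene");pickle.dump(c,open("s7.pkl","wb"))
im=c["image"][180:225,265:315,::-1];cv2.imwrite("pics/s7z.png",cv2.resize(im,None,fx=14,fy=12,interpolation=cv2.INTER_CUBIC))
c=r.capture("top");pickle.dump(c,open("t7.pkl","wb"));crop(c,240,130,140,120,5,"pics/t7c.png")
E
```

```text
10.95 [0.479  0.2084 0.2807] F [ 0.71 -0.6   0.31] xyaw -55.75 z [ 0.006  0.011 -1.   ] gap 0.0429 q [ 0.41  0.15 -0.19  1.22  0.01  2.95]
```

View pics/s7z.png

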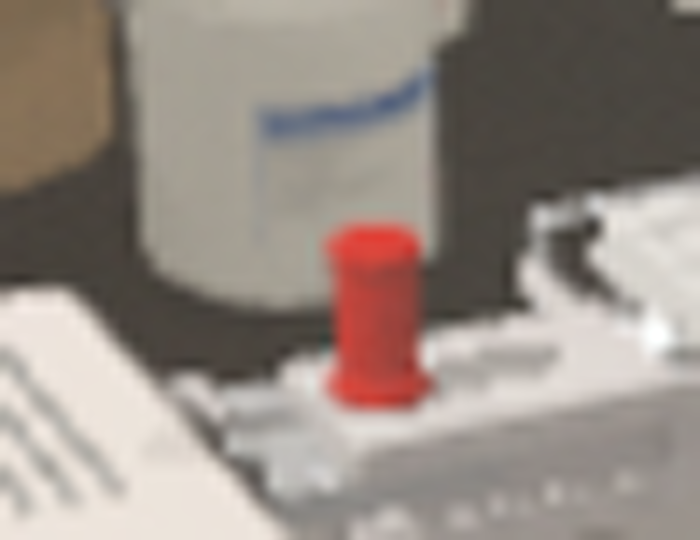

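View pics/t7c.png

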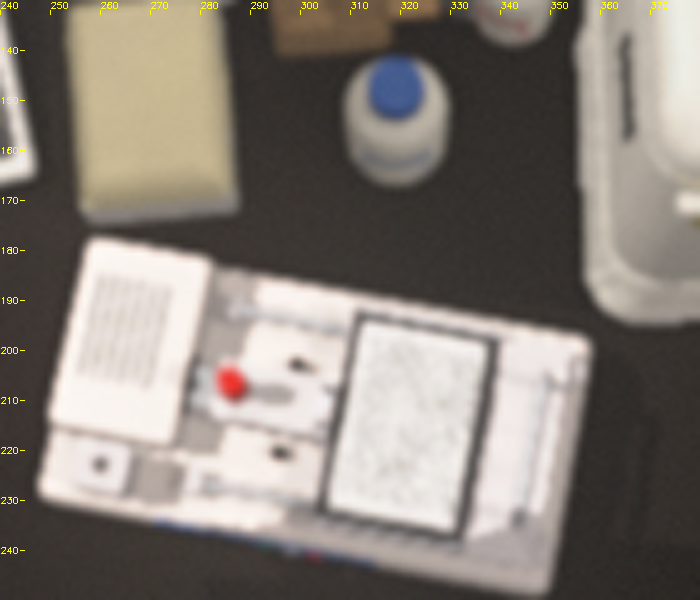

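Run:
```python
from h import *
s=pickle.load(open("s7.pkl","rb"));t=pickle.load(open("t7.pkl","rb"))
for P in ([.570,.005,.09],[.570,.005,.13]):
    a=w2px(s,P)[0];e=w2px(t,P)[0];print((a-[265,180]+.5)*[14,12],(e-[240,130]+.4)*5)
```

```text
[375.77823129 398.40178527] [234.22168972 387.58060785]
[369.49944185 245.40316567] [228.93428514 376.7967148 ]
```

```bash
python3 -c "
from plant import r
print(r.job_done())"
```

```text
the job is handed in; nothing more can be done
None
```

The platform is coupled again: the clevis pin stands upright through the fork and the drive bar with its knob down on the fork. I handed the job in at about 11 s of the 61 s allowed; no verdict was reported.

I gripped the bow handle and slid the platform in by about 57 mm. The pin then came out of its keeper and went down through the fork and bar. A light 1.6 N side rub at the bar's hole showed the way, and I eased the pin 0.5 mm in that direction.

**Seating:** the pin stopped hard at TCP z 0.1204 m, where I expected about 0.1215 m. The last 2 mm step pressed about 23 N (wrist-force reading). That is under the 40 N limit but more than the few newtons intended; I released it straight away.

**Last pictures:** the scene view shows the knob upright on the fork, with its top and shoulder within about 1 pixel (roughly 2 mm) of where a seated pin should appear. The gripper is clear of everything and the bottle was not touched. I never photographed the petri dish after the moves, but the arm did not go near it while low.

**Disagreements:**
- The tool travelled about 58 mm with the handle, but the pictures showed the fork moving only about 55 mm. The holes still lined up well enough for the pin to pass.
- The pin sat about 4 mm off its nominal grip point in the jaws, with no effect on the result.

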